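# Post the small cartons through the intake flap

### The job

Roll the thumbwheel on its console away from you until its white mark lines up with the white pointers, and leave it there while you load. Then push every small brown carton over the intake's deck and through the spring flap so that all lie inside and the flap has swung shut behind them. Last, roll the thumbwheel back until it rests against its stop; leave the mouse where it is.

Things in the scene. Friction and masses are not known exactly. Their poses are not given: they have to be found in the camera images.
- intake: Grey sheet-metal parcel intake, fixed: deck, doorway with flap, walled catch box behind. Origin on the table, in the flap's plane, midway across; +x is the direction in which cartons are pushed, +z up; all offsets here are in this frame. Catch box: x 0 to 560 mm, 200 mm wide, floor sloping down to the far end, roofed by four bars lengthwise whose top (the highest part) is 239 mm above the table.
- deck_mid (a point): Middle of the open part of the intake's flat steel deck, on its surface, 150 mm above the table, at x = -145 mm. The deck, on a solid foot as large, runs from x = -240 to +10 mm and is 150 mm wide (y -75 to +75). From x = -75 on, two wings 16 mm high funnel the lane, from 134 mm wide down to 72 mm at the doorway; before that it has no sides. Slick: friction of carton on it about 0.08.
- doorway (a point): Middle of the doorway's sill, on the deck, at x = 0, 150 mm above the table. The doorway is 74 mm wide; the underside of its yellow lintel (8 mm thick in x) is 73 mm above the deck. Behind it the deck ends at x = 10 mm and a slick 30 degree ramp lets a carton tip and slide on into the catch box by itself once its centre is about 20 mm or more past the flap.
- flap_panel (a joint): Spring-return flap hanging in the intake's doorway from a hinge under the lintel, 220 mm above the table; aluminium panel 70 mm wide, 66 mm deep. 0 = shut (hanging straight down), grows to 1.45 rad as it swings inward (+x of the intake). It opens inward only, a push of about 1 to 3 N opens it, and it swings shut by itself.
- console: Grey plastic console 110 x 75 mm with the thumbwheel between two cheeks (cheek tops 100 mm above the table), fixed. Origin at the centre of its underside; +x is the direction (roughly away from the robot) in which the top of the wheel is rolled to raise the wheel's value, the wheel's axle lies along y.
- wheel_top (a point): The highest point of the thumbwheel's rim when nobody presses it (fixed in the console): 120 mm above the table, at x = 0, y = 0 of the console. The black knurled wheel is 70 mm in diameter and 24 mm wide; the whole wheel is spring-mounted: it gives downward up to 8 mm, with 3 N to start and 0.8 N per mm more.
- thumbwheel (a joint): Turn of the thumbwheel in rad. 0 = rest, against its stop; it grows as the top of the wheel is rolled along +x of the console (away from the robot), to 2.4. At 1.40 the white mark across its rim is at the very top, in line with the white pointer lines on the cheeks. Light friction (0.02 N m); it stays where it is left. A fingertip pressed on the top and drawn along x turns it 1 rad per 35 mm.
- carton1_center (a point): Centre of small brown carton 1 of at most four (None if absent; all alike): 110 mm long (x), 52 mm wide (y), 42 mm high (z), about 0.3 kg, smooth, with a paper strip on top. It starts flat on the table.
- carton2_center (a point): Centre of small brown carton 2 of at most four (None if absent; all alike): 110 mm long (x), 52 mm wide (y), 42 mm high (z), about 0.3 kg, smooth, with a paper strip on top. It starts flat on the table.
- carton3_center (a point): Centre of small brown carton 3 of at most four (None if absent; all alike): 110 mm long (x), 52 mm wide (y), 42 mm high (z), about 0.3 kg, smooth, with a paper strip on top. It starts flat on the table.
- carton4_center (a point): Centre of small brown carton 4 of at most four (None if absent; all alike): 110 mm long (x), 52 mm wide (y), 42 mm high (z), about 0.3 kg, smooth, with a paper strip on top. It starts flat on the table.
- mouse: Black computer mouse, 105 x 60 x 34 mm, origin at the centre of its underside. A bystander; leave it alone.
Mind the look-alikes: they are no part of the job. Leave any green look-alike of the part that bears carton3_center alone.

How it is judged:
By the outcome, as a careful person would: the job done as asked, in the order asked, and still so for the second after the job is handed in, with the robot touching nothing.
Of carton1, carton2, carton3, carton4 only 3 to 4 are there at a start; the rules pass over those that are not, and their reading is None.
At some moment in a run one of carton1, carton2, carton3, carton4 may be knocked a few centimetres aside while the robot is not near it.
Once in a run the grip may slacken for a moment while it holds something.
It also fails if it takes over 210 s, if anything falls off the work surface, if the arm or the gripper's body presses on something with over 40 N, if the wrist force passes 120 N, or if a joint passes its speed limit or range.

### The arm

A 6-joint arm with a two-finger parallel gripper is mounted at the origin on the work surface. World frame = base frame: x ahead of the robot, y to its left, z up, the work surface at z = 0. Lengths are in m, angles in rad, forces in N, time in s.
With the tool pointing down it reaches from about 0.3 to 0.75 m from the base axis. Payload 8.5 kg.
Tool frame: the origin (TCP) lies at the very end of the fingers, on their centre line; the grasp point (between the pads) lies 19 mm behind it; z points along the fingers, y is the line along which they close (so a half turn about z gives the same grasp; the last joint's range is limited). The gripper opens to 85 mm and grips with 20 to 120 N. Pads are 22 mm wide; open, the fingers measure 114 mm over their backs; the gripper's body (76 mm by 85 mm) begins 54 mm behind the grasp point. The pads swing forward as they close: fully open they stand 13 mm farther back than shut.
Start: joints at [-1.344, 0.381, 1.297, -0, 1.464, -0.215], TCP at [0.235, -0.497, 0.231] pointing down, gripper open.
Joint ranges: [-3.11, 3.11], [-0.89, 2.33], [0.22, 2.48], [-1.42, 4.56], [0.17, 2.85], [-2.88, 2.88]. Speed limits (rad/s): [2.39, 2.39, 3.14, 3.14, 3.14, 3.14].

### API

Orientations are given as [roll, pitch, yaw] about the fixed x, y, z axes, in that order (R = Rz(yaw) Ry(pitch) Rx(roll)).
In Python, from cell import r gives the robot as it stands.
- The arm moves only by the shell command python3 -m crank 'ROWS' [FORCE]. ROWS is JSON, a list of rows, each a list of 7 numbers: the shift along the tool's x, y, z in mm, then the turn, a rotation vector about the tool's x, y, z in degrees, then the opening, from 0 (shut) to 1 (fully open). A call has 1 to 20 rows; each row is the pose to reach, as a shift and turn from the pose commanded when the call began, along the tool's axes at that moment; what a row does not reach only later rows make up. A row lasts 1/12 s, in which the tool goes at most 41.7 mm and 7.16 degrees, less where a joint would pass 70% of its speed; a pose out of reach is approached as far as the arm can. A call with a gripper value outside its range is refused whole. The fingers move at their own pace and stop on an object; FORCE is the grip in N (left out, the last holds). Time passes only in rows, so rows that repeat a pose let the fingers close. It gives the time, the measured TCP pose, the force, the opening and the grip force at its end, in the units of the state.
- r.read_state(): the state, without advancing time (a new reading comes with each control period).
- r.read_camera(name): name is "scene" or "top"; returns a dict with "image" (400x640x3 uint8, red, green, blue), "intrinsics" (3x3 intrinsics, pixels), "cam_to_world" (4x4, takes a point from camera to world coordinates). Camera axes: x right, y down, z forward; pixel columns grow to the right and rows downward; lengths in m; the calibration is good to about 2 mm. A picture is of the moment at which its call begins. There is no depth.
- r.sign_off(): hands the job in; it is judged then, once.
The state is a dict: "time_s": time; "qpos": joint angles; "joint_velocities": joint speeds; "tau": joint torques, N m; "eef_pos": TCP position; "tcp_rot": TCP orientation; "force": force on the tool from outside, world axes, zero at the start; "moment": the same for the moment, N m; "gripper_width": finger opening in m; "grasp_force": force on a finger pad.
Only numpy, scipy, OpenCV 4.12 (cv2) and the standard library are available. Lean on these libraries where they do the work, as an engineer would, in place of code of your own. Each camera call takes 0.05 s, during which the arm holds its last target. There are 200 camera calls.

## Working session

There is one attempt and no reset: what is moved stays moved. The work goes in short steps, Python scripts to look and compute and a shell command to move; the robot and the scene stay as the last step left them, time stands still between calls to the robot, and variables do not carry over. Pictures are saved under pics/ and viewed, at most 14 in all, crops included, and the job is handed in when it is done.

```bash
ls; mkdir -p pics; python3 - <<'E'
from cell import r
import cv2,numpy as np
s=r.read_state();print(s)
for n in("scene","top"):
    c=r.read_camera(n);cv2.imwrite(f"pics/{n}0.png",c["image"][:,:,::-1]);print(c["intrinsics"],c["cam_to_world"])
E
```

```text
pics
{'time_s': 0.0, 'qpos': array([-1.34430869e+00,  3.81157918e-01,  1.29826854e+00,  1.21860398e-05,
        1.46356964e+00, -2.15271594e-01]), 'joint_velocities': array([-9.99465403e-05,  2.76286170e-03,  3.03991903e-04,  4.56946791e-04,
       -2.12070226e-04, -3.53003937e-04]), 'tau': array([ 1.06987170e-04, -4.48462272e+01, -2.31281716e+01, -1.62318720e-04,
        4.85858196e-03,  2.09554963e-05]), 'eef_pos': array([ 0.23508954, -0.49690223,  0.23072959]), 'tcp_rot': array([-3.14022419e+00, -3.11628787e-04,  4.41757700e-01]), 'force': array([ 0.09251315,  0.04204789, -0.27191543]), 'moment': array([ 0.03755421,  0.00391811, -0.05129338]), 'grasp_force': 0.0, 'gripper_width': 0.0850484581985009}
[[403.27133315   0.         326.01859376]
 [  0.         403.27133315 199.98719811]
 [  0.           0.           1.        ]] [[ 0.72229044  0.57101988 -0.39017023  0.89683566]
 [ 0.69146899 -0.60681083  0.39198375 -0.29785407]
 [-0.01292901 -0.55291673 -0.8331362   1.05514598]
 [ 0.          0.          0.          1.        ]]
[[362.35300032   0.         321.3206223 ]
 [  0.         362.35300032 201.01500138]
 [  0.           0.           1.        ]] [[-0.02694536 -0.98171386  0.18844589  0.33791635]
 [-0.99920257  0.03200728  0.02386958  0.11776814]
 [-0.02946473 -0.18765244 -0.98179346  1.01309126]
 [ 0.          0.          0.          1.        ]]
```

View pics/scene0.png

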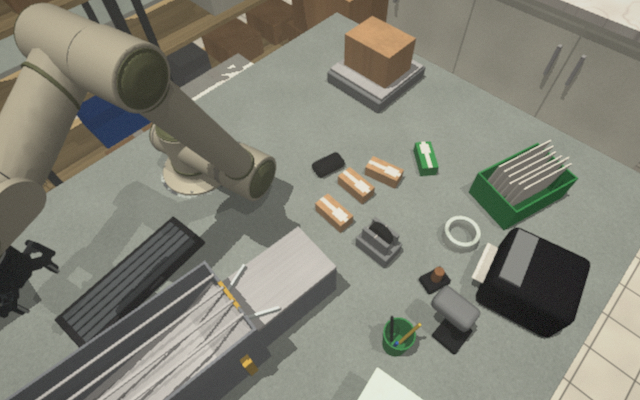

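View pics/top0.png

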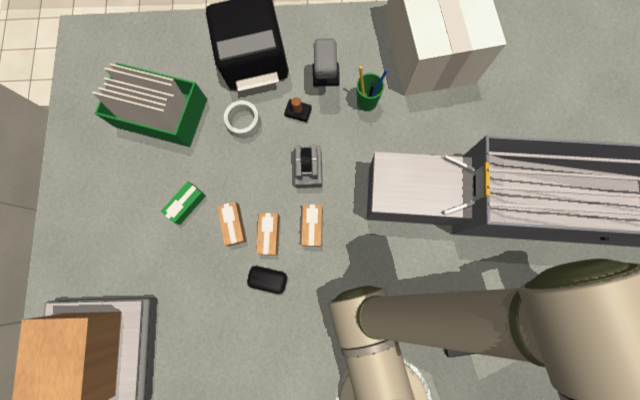

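The scene view shows three brown cartons at (333,211), (356,183) and (384,170), a green look-alike at (426,158), and the console at (379,240). In the top view the cartons are at (231,224), (267,234) and (312,225). The console is at (308,165), the mouse at (267,280), and the deck covers (370-475, 152-220) with the lintel at (488,180).

```bash
cat > h.py <<'E'
from cell import r
import cv2,numpy as np
def pt(c,uv,z):
    K,T=c["intrinsics"],c["cam_to_world"]
    d=T[:3,:3]@np.linalg.solve(K,[uv[0],uv[1],1.]);o=T[:3,3]
    return (o+d*(z-o[2])/d[2])
def boxes(c,z=.042,pr=True):
    im=c["image"];h=cv2.cvtColor(im,cv2.COLOR_RGB2HSV)
    m=cv2.inRange(h,(5,90,90),(20,255,255))
    m=cv2.morphologyEx(m,cv2.MORPH_CLOSE,np.ones((7,7)))
    out=[]
    for k in cv2.findContours(m,0,2)[0]:
        a=cv2.contourArea(k)
        if 150<a<1800:
            P=np.array([pt(c,p,z)[:2]*1000 for p in k[:,0].astype(float)],np.float32)
            (cx,cy),(w,l),an=cv2.minAreaRect(P)
            if w>l:w,l,an=l,w,an
            else: an+=90
            out.append((k[:,0].mean(0).round().tolist(),round(cx),round(cy),round(l),round(w),round((an+90)%180-90)))
    return out
def zoom(c,x0,y0,x1,y1,f,name):
    cv2.imwrite(name,cv2.resize(c["image"][y0:y1,x0:x1,::-1],None,fx=f,fy=f,interpolation=cv2.INTER_CUBIC))
E
python3 - <<'E'
from h import *
c=r.read_camera("top");s=r.read_camera("scene")
for n in(c,s):
    for b in boxes(n):print(b)
zoom(c,280,120,500,260,3.6,"pics/zt.png")
zoom(s,310,130,450,270,4,"pics/zs.png")
E
```

```text
([266.0, 234.0], 440, 289, 110, 57, -3)
([310.0, 223.0], 460, 171, 109, 54, -2)
([231.0, 224.0], 471, 388, 113, 59, 12)
([334.0, 216.0], 467, 164, 121, 64, -3)
([377.0, 176.0], 464, 339, 199, 130, 73)
([75.0, 168.0], -253, -274, 126, 45, -90)
([33.0, 13.0], -1222, 33, 315, 306, -22)
```

View pics/zt.png

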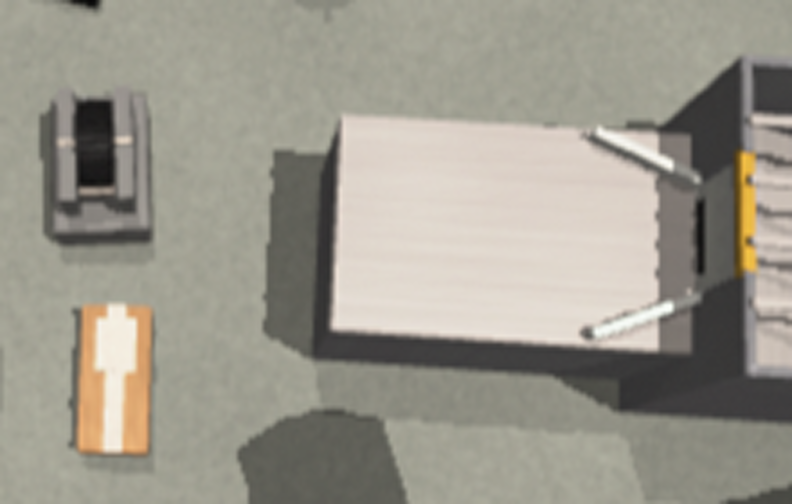

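View pics/zs.png

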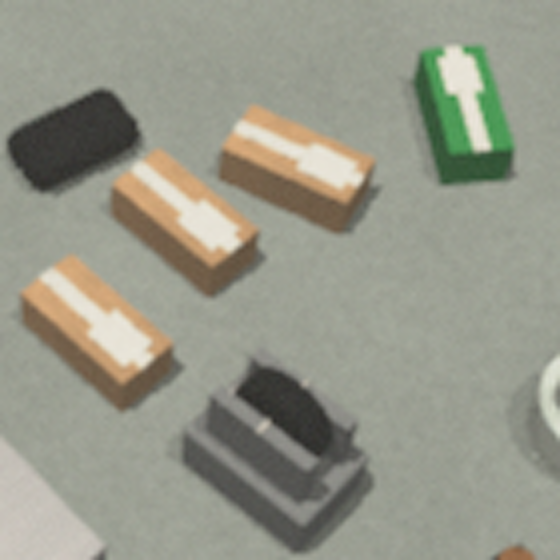

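The top zoom shows the deck's near end at (342,115)-(330,330), the lintel at (747,152)-(745,272), and the wheel's pointers at (62,143) and (128,143). The scene zoom shows three cartons, the mouse, the green look-alike and the wheel.

```bash
python3 - <<'E'
from h import *
c=r.read_camera("top");s=r.read_camera("scene")
f=lambda u,v:(280+u/3.6,120+v/3.6)
a=pt(c,f(342,115),.15);b=pt(c,f(330,330),.15);l1=pt(c,f(740,152),.239);l2=pt(c,f(738,272),.239)
w1=pt(c,f(597,131),.166);w2=pt(c,f(588,333),.166)
for p in(a,b,l1,l2,w1,w2):print((p*1000).round())
m=(a+b)/2;l=(w1+w2)/2;d=l-m;print("dir deg",np.degrees(np.arctan2(d[1],d[0])))
print("end normal",np.degrees(np.arctan2((b-a)[1],(b-a)[0]))+90)
p1=pt(c,f(62,143),.1);p2=pt(c,f(128,143),.1);print((p1*1000).round(),(p2*1000).round())
g=lambda u,v:(310+u/4,130+v/4)
print((pt(s,g(264,427),.1)*1000).round(),(pt(s,g(307,384),.1)*1000).round())
for q in((57,240),(150,240)):print("base",(pt(c,f(*q),0)*1000).round())
E
```

```text
[623.   2. 150.]
[474.  19. 150.]
[ 561. -226.  239.]
[ 487. -216.  239.]
[ 600. -165.  166.]
[ 464. -147.  166.]
dir deg -95.5872045999496
end normal 263.8275966417434
[626. 200. 100.] [624. 152. 100.]
[629. 158. 100.] [629. 203. 100.]
base [577. 215.   0.]
base [574. 140.   0.]
```

```bash
cat >> h.py <<'E'
from scipy.spatial.transform import Rotation as R
def go(*ts):
    """each target x,y,z(mm),yaw(deg), tool down -> tool-frame shift/turn from now, rows needed"""
    s=r.read_state();A=R.from_euler("xyz",s["tcp_rot"]);p=s["eef_pos"]*1000
    for x,y,z,w in ts:
        d=A.inv().apply(np.array([x,y,z])-p);v=np.degrees((A.inv()*R.from_euler("xyz",[180,0,w],degrees=True)).as_rotvec())
        print("shift",d.round(1),"turn",v.round(1),"rows",np.ceil(max(np.linalg.norm(d)/41.7,np.linalg.norm(v)/7.16)))
O=np.array([523.,-227.]);Y=-96.
def ink(x,y=0):
    a=np.radians(Y);return O+x*np.array([np.cos(a),np.sin(a)])+y*np.array([-np.sin(a),np.cos(a)])
def st():
    s=r.read_state();print(round(s["time_s"],2),(s["eef_pos"]*1000).round(1),np.degrees(s["tcp_rot"]).round(1),s["force"].round(1),round(s["gripper_width"]*1000,1),round(float(s["grasp_force"]),1))
E
python3 -c "
from h import *
go((235,-497,340,25.3),(605,179,340,-2),(605,179,160,-2))"
```

```text
shift [-1.000e-01 -2.000e-01 -1.089e+02] turn [-0. -0.  0.] rows 3.0
shift [ 623.4 -453.1 -108.6] turn [-0.   0.  27.3] rows 19.0
shift [ 623.4 -453.    71.4] turn [-0.   0.  27.3] rows 19.0
```

```bash
python3 -m crank '[[0,0,-110,0,0,0,0],[0,0,-110,0,0,0,0],[0,0,-110,0,0,0,0],[623,-453,-109,0,0,27.3,0],[623,-453,-109,0,0,27.3,0],[623,-453,-109,0,0,27.3,0],[623,-453,-109,0,0,27.3,0],[623,-453,-109,0,0,27.3,0],[623,-453,-109,0,0,27.3,0],[623,-453,-109,0,0,27.3,0],[623,-453,-109,0,0,27.3,0],[623,-453,-109,0,0,27.3,0],[623,-453,-109,0,0,27.3,0],[623,-453,-109,0,0,27.3,0],[623,-453,-109,0,0,27.3,0],[623,-453,-109,0,0,27.3,0],[623,-453,-109,0,0,27.3,0],[623,-453,-109,0,0,27.3,0],[623,-453,-109,0,0,27.3,0],[623,-453,-109,0,0,27.3,0]]'; python3 -c "
from h import *
st();go((605,179,340,-2),(605,179,150,-2))
c=r.read_camera('top')
cv2.imwrite('pics/t1.png',c['image'][:,:,::-1])
print(boxes(c));print(boxes(r.read_camera('scene')))"
```

```text
time_s: 1.97
eef_pos: [0.5744, 0.1247, 0.3404]
tcp_rot: [3.142, -0.0, -0.034]
force: [1.9, -0.7, 0.7]
gripper_width: 0.0001
grasp_force: 0.0
1.97 [574.4 124.7 340.4] [180.  -0.  -2.] [ 1.9 -0.7  0.7] 0.1 0.0
shift [ 28.7 -55.3   0.4] turn [ 0. -0.  0.] rows 2.0
shift [ 28.7 -55.4 190.4] turn [ 0. -0.  0.] rows 5.0
[([264.0, 233.0], 440, 291, 111, 54, -3), ([231.0, 224.0], 471, 388, 113, 59, 12)]
[([335.0, 215.0], 467, 164, 121, 64, -3), ([376.0, 179.0], 470, 337, 199, 124, 73), ([77.0, 150.0], -341, -213, 253, 226, -89), ([39.0, 18.0], -1226, 29, 311, 298, -22)]
```

View pics/t1.png

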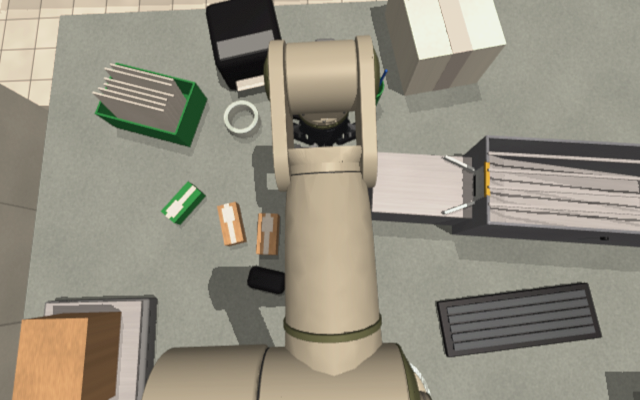

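The picture shows only the three cartons (the third, at (312,225), is under the arm). The area the arm first hid is now clear apart from a dark tray at (520,320).

```bash
python3 -m crank '[[29,-55,0,0,0,0,0],[29,-55,0,0,0,0,0],[29,-55,100,0,0,0,0],[29,-55,190,0,0,0,0],[29,-55,190,0,0,0,0],[29,-55,190,0,0,0,0],[29,-55,190,0,0,0,0],[29,-55,190,0,0,0,0],[29,-55,190,0,0,0,0],[29,-55,190,0,0,0,0]]' >/dev/null; python3 -c "
from h import *
st();go((605,179,116,-2),(605,179,116,-2),(650,177,116,-2))"
```

```text
2.9 [605.9 176.2 152.8] [-180.    -0.2   -2. ] [-0.1 -0.9  0.2] -0.4 0.0
shift [-1.1 -2.8 36.8] turn [-0.  -0.2 -0. ] rows 1.0
shift [-1.1 -2.8 36.8] turn [-0.  -0.2 -0. ] rows 1.0
shift [44.  -2.3 37. ] turn [-0.  -0.2 -0. ] rows 2.0
```

```bash
python3 -m crank '[[-1,-2,25,0,0,0,0],[-1,-2,37,0,0,0,0],[-1,-2,37,0,0,0,0],[-1,-2,37,0,0,0,0],[3,-2,37,0,0,0,0],[7,-2,37,0,0,0,0],[11,-2,37,0,0,0,0],[15,-2,37,0,0,0,0],[19,-2,37,0,0,0,0],[23,-2,37,0,0,0,0],[27,-2,37,0,0,0,0],[31,-2,37,0,0,0,0],[35,-2,37,0,0,0,0],[39,-2,37,0,0,0,0],[39,-2,37,0,0,0,0],[39,-2,37,0,0,0,0]]'; python3 -m crank '[[0,0,-40,0,0,0,0],[-40,0,-80,0,0,0,0],[-80,0,-120,0,0,0,0],[-120,0,-160,0,0,0,0],[-120,0,-160,0,0,0,0],[-120,0,-160,0,0,0,0]]' ; python3 -c "
from h import *
c=r.read_camera('scene');zoom(c,350,200,410,270,8,'pics/w1.png')"
```

```text
time_s: 4.23
eef_pos: [0.6449, 0.1774, 0.1142]
tcp_rot: [-3.141, -0.003, -0.035]
force: [1.9, 3.8, 5.7]
gripper_width: -0.0002
grasp_force: 2.7
time_s: 4.73
eef_pos: [0.5212, 0.1815, 0.2793]
tcp_rot: [-3.141, -0.007, -0.034]
force: [0.0, 0.4, 1.0]
gripper_width: -0.0001
grasp_force: 0.0
```

View pics/w1.png

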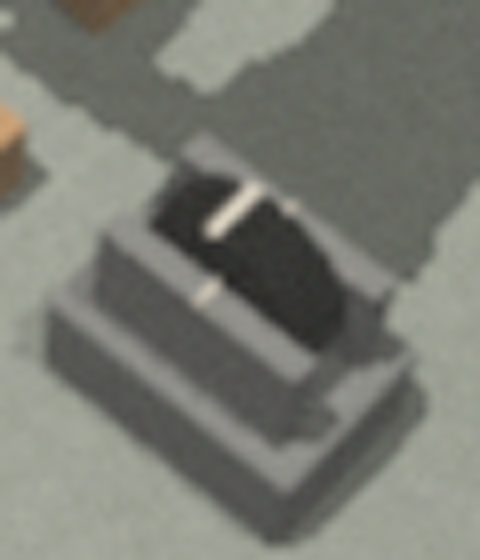

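The mark's centre is at zoom (232,210), still a bit short of the pointers at (207,290) and (290,208). I'll solve for the angle.

```bash
cat >> h.py <<'E'
def wheel(c,uv,C=(627,178)):
    # angle value for a mark pixel on the rim
    T=c["cam_to_world"];best=None;V=np.arange(.3,2.2,.005)
    P=np.array([[C[0]+35*np.sin(v-1.4),C[1],85+35*np.cos(v-1.4)] for v in V])/1000
    q=(P-T[:3,3])@T[:3,:3]@c["intrinsics"].T;q=q[:,:2]/q[:,2:]
    e=np.linalg.norm(q-uv,axis=1);i=e.argmin();return V[i],e[i]
E
python3 -c "
from h import *
c=r.read_camera('scene');print(wheel(c,(350+232/8,200+210/8)))
for u,v in((207,290),(290,208)):print(pt(c,(350+u/8,200+v/8),.1)*1000)
st();go((622,178,130,-2))"
```

```text
(np.float64(1.1850000000000007), np.float64(0.2008323028551695))
[627.36512449 158.85227171 100.        ]
[627.58202444 202.4817086  100.        ]
4.83 [523.2 181.  274.7] [ 1.8e+02 -1.0e-01 -2.0e+00] [ 1.2 -0.  -1.2] 0.1 0.0
shift [ 98.5  -0.4 144.9] turn [ 0.  -0.1  0. ] rows 5.0
```

```bash
python3 -m crank '[[40,-1,50,0,0,0,0],[70,-1,100,0,0,0,0],[99,-1,145,0,0,0,0],[99,-1,145,0,0,0,0],[99,-1,160,0,0,0,0],[99,-1,160,0,0,0,0],[99,-1,160,0,0,0,0],[101,-1,160,0,0,0,0],[103,-1,160,0,0,0,0],[105,-1,160,0,0,0,0],[106.5,-1,160,0,0,0,0],[106.5,-1,160,0,0,0,0],[106.5,-1,160,0,0,0,0],[106.5,-1,160,0,0,0,0]]'; python3 -m crank '[[0,0,-40,0,0,0,0],[-40,0,-80,0,0,0,0],[-80,0,-120,0,0,0,0],[-120,0,-160,0,0,0,0.9],[-140,0,-160,0,0,0,0.9],[-140,0,-160,0,0,0,0.9]]' >/dev/null; python3 -c "
from h import *
c=r.read_camera('scene');zoom(c,350,200,410,270,8,'pics/w2.png');st()
t=r.read_camera('top');print(boxes(t))"
```

```text
time_s: 6.0
eef_pos: [0.6312, 0.1781, 0.1123]
tcp_rot: [3.141, 0.0, -0.035]
force: [1.0, 1.8, 7.7]
gripper_width: -0.0
grasp_force: 3.9
6.55 [487.6 183.6 275.9] [ 1.8e+02 -1.0e-01 -1.9e+00] [-0.   1.7  2.5] 43.5 0.0
[([228.0, 224.0], 470, 392, 113, 52, 12)]
```

View pics/w2.png

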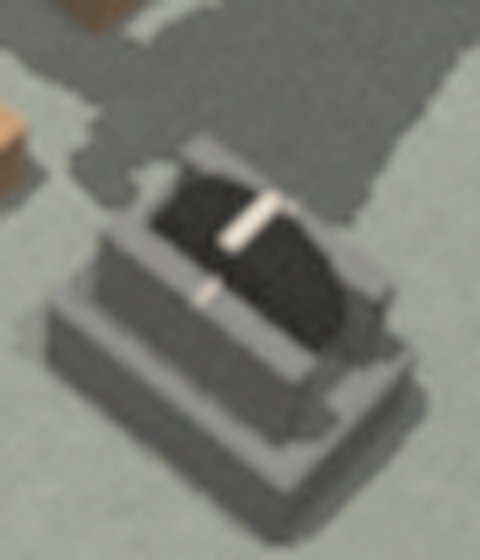

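The mark's centre is now at zoom (249,220), almost on the pointer line.

```bash
python3 -c "
from h import *
c=r.read_camera('scene');print(wheel(c,(350+249/8,200+220/8),(627,180)),wheel(c,(350+232/8,200+210/8),(627,180)))
st();go((460,171,80,-2),(460,171,8,-2))"
```

```text
(np.float64(1.375000000000001), np.float64(0.29756638242397365)) (np.float64(1.1750000000000007), np.float64(0.4556652640795541))
6.65 [490.5 183.1 272.7] [180.   0.  -2.] [ 0.6 -0.1 -0.3] 57.9 0.0
shift [-29.9  13.  192.8] turn [0. 0. 0.] rows 5.0
shift [-29.9  13.  264.8] turn [0. 0. 0.] rows 7.0
```

```bash
python3 -m crank '[[-30,13,60,0,0,0,1],[-30,13,110,0,0,0,1],[-30,13,160,0,0,0,1],[-30,13,190,0,0,0,1],[-30,13,225,0,0,0,1],[-30,13,250,0,0,0,1],[-30,13,267,0,0,0,1],[-30,13,267,0,0,0,1],[-30,13,267,0,0,0,1],[-30,13,267,0,0,0,0],[-30,13,267,0,0,0,0],[-30,13,267,0,0,0,0],[-30,13,267,0,0,0,0],[-30,13,267,0,0,0,0],[-30,13,267,0,0,0,0]]' 50; python3 -c "
from h import *
print(ink(-150));x,y=ink(-150);st();go((460,171,270,-2),(x,y,270,84),(x,y,158,84))"
```

```text
time_s: 7.9
eef_pos: [0.4609, 0.1715, 0.0077]
tcp_rot: [-3.141, -0.003, -0.035]
force: [0.5, -0.2, 7.3]
gripper_width: 0.0514
grasp_force: 53.2
[538.67926949 -77.82171569]
7.9 [460.9 171.5   7.7] [-180.    -0.2   -2. ] [ 0.5 -0.2  7.3] 51.4 53.2
shift [-1.000e-01  5.000e-01 -2.623e+02] turn [-0.  -0.2  0. ] rows 7.0
shift [  87.1  246.4 -262.1] turn [  0.1  -0.2 -86. ] rows 13.0
shift [  86.8  246.4 -150.1] turn [  0.1  -0.2 -86. ] rows 13.0
```

```bash
python3 -m crank '[[0,0,-41,0,0,0,0],[0,0,-82,0,0,0,0],[0,0,-123,0,0,0,0],[0,0,-164,0,0,0,0],[0,0,-205,0,0,-7,0],[20,30,-235,0,0,-14,0],[30,60,-235,0,0,-21,0],[40,90,-235,0,0,-28,0],[50,120,-235,0,0,-35,0],[60,150,-235,0,0,-42,0],[70,180,-235,0,0,-49,0],[80,210,-235,0,0,-56,0],[87,230,-235,0,0,-63,0],[87,246,-235,0,0,-70,0],[87,246,-235,0,0,-77,0],[87,246,-235,0,0,-84,0],[87,246,-235,0,0,-86,0],[87,246,-235,0,0,-86,0],[87,246,-235,0,0,-86,0],[87,246,-235,0,0,-86,0]]'; python3 -c "
from h import *
x,y=ink(-150);st();go((x,y,159,84))
print(boxes(r.read_camera('scene')))"
```

```text
time_s: 9.57
eef_pos: [0.5383, -0.0772, 0.2414]
tcp_rot: [-3.141, -0.0, 1.465]
force: [0.0, 0.2, -3.0]
gripper_width: 0.0513
grasp_force: 55.8
9.57 [538.3 -77.2 241.4] [-180.    -0.    83.9] [ 0.   0.2 -3. ] 51.3 55.8
shift [-0.5  0.5 82.4] turn [-0.  -0.  -0.1] rows 2.0
[([269.0, 255.0], 436, -54, 88, 69, -8), ([375.0, 176.0], 464, 339, 197, 131, 74), ([26.0, 183.0], -345, -451, 228, 161, 0), ([78.0, 147.0], -342, -214, 250, 230, -88), ([40.0, 18.0], -1189, -27, 381, 284, 42)]
```

```bash
python3 -m crank '[[0,0,35,0,0,0,0],[0,0,60,0,0,0,0],[0,0,75,0,0,0,0],[0,0,82,0,0,0,0],[0,0,82,0,0,0,0],[0,0,82,0,0,0,0],[0,0,82,0,0,0,0.8],[0,0,82,0,0,0,0.8],[0,0,82,0,0,0,0.9],[0,0,82,0,0,0,0.9],[0,0,65,0,0,0,0.9],[0,0,40,0,0,0,0.9],[0,0,10,0,0,0,0.9],[45,0,0,0,0,0,0],[85,0,0,0,0,0,0],[100,0,0,0,0,0,0],[100,0,0,0,0,0,0],[100,0,0,0,0,0,0]]'; python3 -c "
from h import *
st()
c=r.read_camera('scene');zoom(c,170,180,370,330,4,'pics/d1.png')"
```

```text
time_s: 11.12
eef_pos: [0.5489, 0.0227, 0.2417]
tcp_rot: [3.141, 0.0, 1.468]
force: [-0.1, -0.0, 0.3]
gripper_width: 0.0162
grasp_force: 0.0
11.12 [548.9  22.7 241.7] [180.    0.   84.1] [-0.1 -0.   0.3] 16.2 0.0
```

View pics/d1.png

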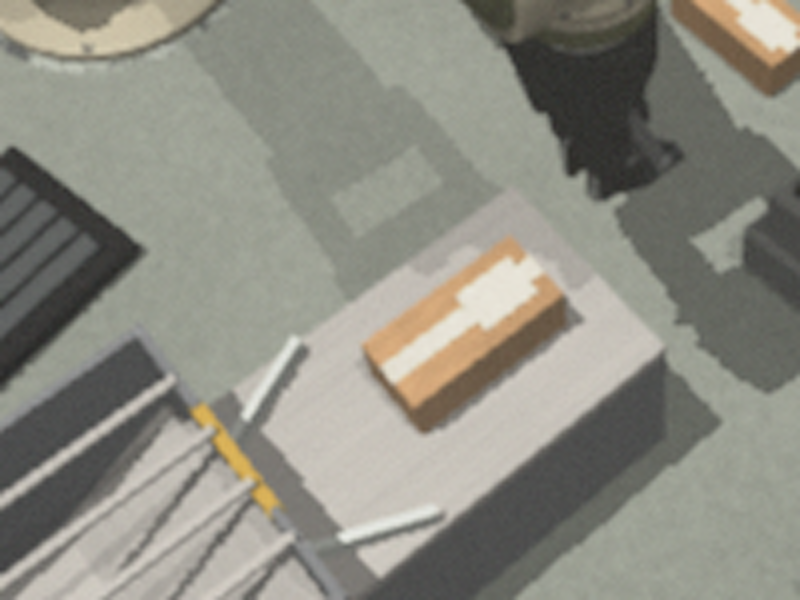

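The carton lies on the deck, centred and straight, with corners around zoom (365,350) to (565,300). Next I push it.

```bash
python3 -m crank '[[0,0,40,0,0,0,0],[0,0,67,0,0,0,0],[0,0,67,0,0,0,0],[-14,0,67,0,0,0,0],[-28,0,67,0,0,0,0],[-42,0,67,0,0,0,0],[-56,0,67,0,0,0,0],[-70,0,67,0,0,0,0],[-84,0,67,0,0,0,0],[-98,0,67,0,0,0,0],[-112,0,67,0,0,0,0],[-126,0,67,0,0,0,0],[-140,0,67,0,0,0,0],[-154,0,67,0,0,0,0],[-168,0,67,0,0,0,0],[-182,0,67,0,0,0,0],[-195,0,67,0,0,0,0],[-206,0,67,0,0,0,0],[-206,0,67,0,0,0,0]]'; python3 -c "
from h import *
st();x,y=ink(0);print(y);go((440,290,270,-3))
c=r.read_camera('scene');zoom(c,130,180,330,330,3,'pics/d2.png');print(boxes(c))"
```

```text
time_s: 12.75
eef_pos: [0.5272, -0.1852, 0.1743]
tcp_rot: [3.142, 0.001, 1.464]
force: [0.0, -0.6, -0.4]
gripper_width: -0.0002
grasp_force: 0.0
12.75 [ 527.2 -185.2  174.3] [180.    0.   83.9] [ 0.  -0.6 -0.4] -0.2 0.0
-227.0
shift [ 463.2 -137.2  -96. ] turn [ 0.   0.  86.9] rows 13.0
[([204.0, 331.0], 470, -314, 81, 72, -5), ([373.0, 178.0], 465, 341, 198, 131, 74), ([25.0, 184.0], -345, -449, 228, 162, 0), ([37.0, 20.0], -1216, 48, 340, 315, 68)]
```

View pics/d2.png

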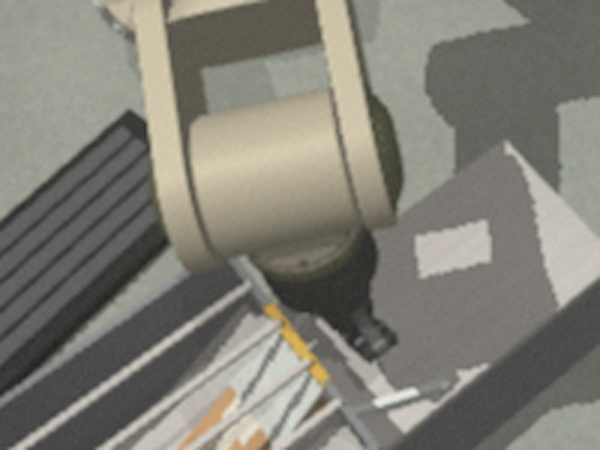

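The carton is through the door and lying under the bars at zoom (210,420). Next carton.

```bash
python3 -m crank '[[20,0,-40,0,0,0,0],[40,0,-75,0,0,0,0],[75,0,-75,0,0,7,1],[115,-20,-75,0,0,14,1],[150,-35,-75,0,0,21,1],[190,-50,-75,0,0,28,1],[230,-65,-75,0,0,35,1],[270,-80,-75,0,0,42,1],[310,-90,-75,0,0,49,1],[345,-100,-75,0,0,56,1],[380,-110,-75,0,0,63,1],[415,-120,-75,0,0,70,1],[440,-130,-75,0,0,77,1],[463,-137,-75,0,0,84,1],[463,-137,-75,0,0,87,1],[463,-137,-75,0,0,87,1],[463,-137,-75,0,0,87,1],[463,-137,-75,0,0,87,1]]'; python3 -c "
from h import *
c=r.read_camera('scene');cv2.imwrite('pics/s3.png',c['image'][:,:,::-1])
print(boxes(c),boxes(r.read_camera('top')));st();go((440,290,5,-3))"
```

```text
time_s: 14.3
eef_pos: [0.4391, 0.2922, 0.2494]
tcp_rot: [3.142, 0.0, -0.05]
force: [0.8, -0.0, 0.2]
gripper_width: 0.0858
grasp_force: 0.0
[([376.0, 177.0], 462, 339, 195, 127, 76), ([23.0, 186.0], -345, -449, 228, 162, -1), ([79.0, 147.0], -341, -214, 257, 224, -90), ([396.0, 52.0], 154, 871, 384, 112, -57), ([261.0, 42.0], -315, 578, 283, 136, -46), ([355.0, 10.0], -201, 967, 354, 153, 42), ([41.0, 18.0], -1182, -20, 400, 284, 42)] []
14.4 [439.4 291.8 249.4] [180.    0.   -2.9] [-0.4 -0.2  0. ] 85.4 0.0
shift [  0.8   1.7 244.4] turn [0.  0.  0.1] rows 6.0
```

View pics/s3.png

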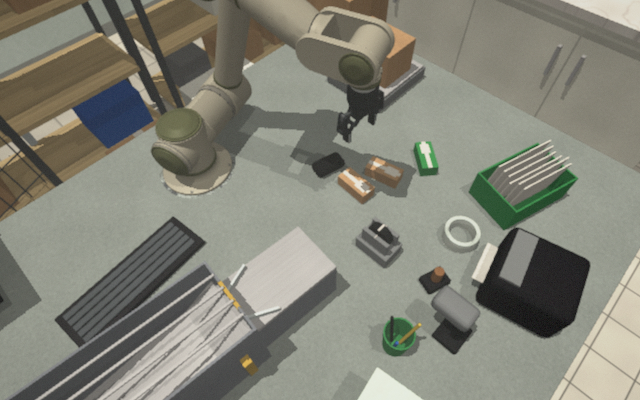

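Both remaining cartons are where they were, at (356,183) and (384,170), and there are no others. The door area looks shut. I grasp the second.

```bash
python3 -m crank '[[1,1.5,40,0,0,0,1],[1,1.5,80,0,0,0,1],[1,1.5,120,0,0,0,1],[1,1.5,160,0,0,0,1],[1,1.5,195,0,0,0,1],[1,1.5,225,0,0,0,1],[1,1.5,244,0,0,0,1],[1,1.5,244,0,0,0,1],[1,1.5,244,0,0,0,1],[1,1.5,244,0,0,0,0],[1,1.5,244,0,0,0,0],[1,1.5,244,0,0,0,0],[1,1.5,244,0,0,0,0],[1,1.5,244,0,0,0,0],[1,1.5,244,0,0,0,0]]'; python3 -c "
from h import *
x,y=ink(-150);st();go((x,y,241,84))"
```

```text
time_s: 15.65
eef_pos: [0.4411, 0.2907, 0.0069]
tcp_rot: [-3.14, -0.003, -0.052]
force: [0.0, 0.1, 8.1]
gripper_width: 0.0515
grasp_force: 52.4
15.65 [441.1 290.7   6.9] [-179.9   -0.2   -3. ] [0.  0.1 8.1] 51.5 52.4
shift [ 117.2  362.7 -234.2] turn [  0.1  -0.2 -87. ] rows 13.0
```

```bash
python3 -m crank '[[0,0,-41,0,0,0,0],[0,0,-82,0,0,0,0],[0,0,-123,0,0,0,0],[0,0,-164,0,0,0,0],[0,0,-205,0,0,-7,0],[10,30,-234,0,0,-14,0],[20,65,-234,0,0,-21,0],[30,100,-234,0,0,-28,0],[40,135,-234,0,0,-35,0],[50,170,-234,0,0,-42,0],[62,205,-234,0,0,-49,0],[75,240,-234,0,0,-56,0],[87,275,-234,0,0,-63,0],[98,310,-234,0,0,-70,0],[110,340,-234,0,0,-77,0],[117,363,-234,0,0,-84,0],[117,363,-234,0,0,-87,0],[117,363,-234,0,0,-87,0],[117,363,-234,0,0,-87,0],[117,363,-234,0,0,-87,0]]'; python3 -c "
from h import *
x,y=ink(-150);st();go((x,y,159,84))"
```

```text
time_s: 17.32
eef_pos: [0.5379, -0.0774, 0.2395]
tcp_rot: [-3.141, -0.0, 1.464]
force: [0.5, 0.7, -3.8]
gripper_width: 0.0509
grasp_force: 56.0
17.32 [537.9 -77.4 239.5] [-180.    -0.    83.9] [ 0.5  0.7 -3.8] 50.9 56.0
shift [-0.4  0.8 80.5] turn [-0.  -0.  -0.1] rows 2.0
```

```bash
python3 -m crank '[[0,1,35,0,0,0,0],[0,1,60,0,0,0,0],[0,1,75,0,0,0,0],[0,1,81,0,0,0,0],[0,1,81,0,0,0,0],[0,1,81,0,0,0,0],[0,1,81,0,0,0,0.8],[0,1,81,0,0,0,0.8],[0,1,81,0,0,0,0.9],[0,1,81,0,0,0,0.9],[0,1,65,0,0,0,0.9],[0,1,40,0,0,0,0.9],[0,1,10,0,0,0,0.9],[45,1,0,0,0,0,0],[85,1,0,0,0,0,0],[100,1,0,0,0,0,0],[100,1,0,0,0,0,0],[100,1,0,0,0,0,0]]'; python3 -c "
from h import *
st()
c=r.read_camera('scene');zoom(c,170,180,370,330,4,'pics/d3.png')
print(boxes(c,.192),boxes(r.read_camera('top'),.192))"
```

```text
time_s: 18.82
eef_pos: [0.5497, 0.0217, 0.2396]
tcp_rot: [3.141, 0.0, 1.468]
force: [0.3, -0.3, 0.7]
gripper_width: 0.0161
grasp_force: 0.0
18.82 [549.7  21.7 239.6] [180.    0.   84.1] [ 0.3 -0.3  0.7] 16.1 0.0
[([287.0, 262.0], 546, -81, 112, 64, 85), ([386.0, 171.0], 540, 281, 97, 65, 12), ([26.0, 185.0], -161, -428, 194, 140, 1), ([76.0, 148.0], -157, -227, 213, 196, -88), ([164.0, 28.0], -471, 254, 333, 99, -15), ([39.0, 19.0], -878, -61, 335, 236, 42)] [([629.0, 217.0], 436, -551, 53, 37, -11), ([231.0, 224.0], 450, 347, 95, 50, 12)]
```

View pics/d3.png

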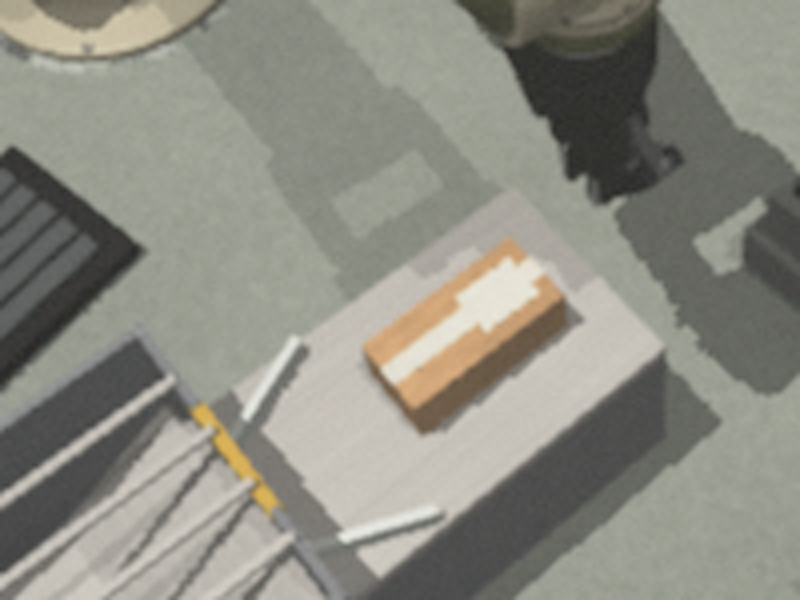

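The second carton lies the same way at zoom (365,350) to (565,300), and the first has slid to the far end. I make the same push, then go to the third.

```bash
python3 -m crank '[[0,0,40,0,0,0,0],[0,0,65,0,0,0,0],[0,0,65,0,0,0,0],[-14,0,65,0,0,0,0],[-28,0,65,0,0,0,0],[-42,0,65,0,0,0,0],[-56,0,65,0,0,0,0],[-70,0,65,0,0,0,0],[-84,0,65,0,0,0,0],[-98,0,65,0,0,0,0],[-112,0,65,0,0,0,0],[-126,0,65,0,0,0,0],[-140,0,65,0,0,0,0],[-154,0,65,0,0,0,0],[-168,0,65,0,0,0,0],[-182,0,65,0,0,0,0],[-195,0,65,0,0,0,0],[-206,0,65,0,0,0,0],[-206,0,65,0,0,0,0]]'; python3 -c "
from h import *
st();go((471,388,250,12))
print(boxes(r.read_camera('top')))"
```

```text
time_s: 20.5
eef_pos: [0.528, -0.1861, 0.1743]
tcp_rot: [3.142, 0.001, 1.464]
force: [-0.8, 0.6, -0.2]
gripper_width: 0.0
grasp_force: 0.0
20.5 [ 528.  -186.1  174.3] [180.    0.   83.9] [-0.8  0.6 -0.2] 0.0 0.0
shift [ 564.8 -117.8  -76.1] turn [ 0.   0.  71.9] rows 14.0
[([231.0, 224.0], 470, 388, 113, 59, 12)]
```

```bash
python3 -m crank '[[20,0,-40,0,0,0,0],[40,0,-76,0,0,0,0],[75,0,-76,0,0,7,1],[115,-10,-76,0,0,14,1],[155,-20,-76,0,0,21,1],[195,-30,-76,0,0,28,1],[235,-40,-76,0,0,35,1],[275,-50,-76,0,0,42,1],[315,-60,-76,0,0,49,1],[355,-70,-76,0,0,56,1],[395,-80,-76,0,0,63,1],[435,-90,-76,0,0,70,1],[475,-100,-76,0,0,72,1],[515,-110,-76,0,0,72,1],[545,-115,-76,0,0,72,1],[568,-118,-76,0,0,72,1],[568,-118,-76,0,0,72,1],[568,-118,-76,0,0,72,1],[568,-118,-76,0,0,72,1]]'; python3 -c "
from h import *
c=r.read_camera('scene')
print(boxes(c)[:2],boxes(r.read_camera('top')));st();go((471,391,5,12))
T=r.read_camera('top');zoom(T,360,120,640,260,2.8,'pics/i4.png')"
```

```text
time_s: 22.13
eef_pos: [0.4697, 0.3935, 0.2501]
tcp_rot: [3.141, 0.001, 0.211]
force: [0.3, -0.4, 0.2]
gripper_width: 0.0853
grasp_force: 0.0
[([387.0, 171.0], 478, 381, 115, 75, 12), ([25.0, 183.0], -345, -448, 228, 163, 0)] [([231.0, 223.0], 471, 388, 113, 59, 12), ([607.0, 205.0], 484, -632, 141, 78, 75)]
22.23 [470.3 392.4 250.5] [180.   0.  12.] [ 0.  -0.9  1.2] 85.5 0.0
shift [  0.5   1.5 245.5] turn [ 0.  0. -0.] rows 6.0
```

View pics/i4.png

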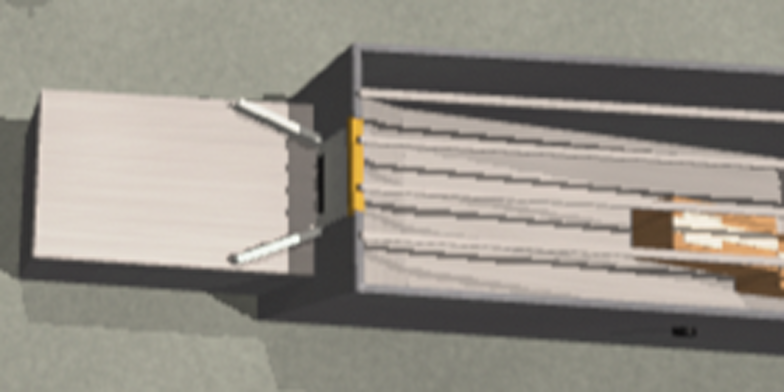

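Both cartons lie at the far end of the box (zoom (700,240)), the flap is shut, and there is space left. Third grasp.

```bash
python3 -m crank '[[0.5,1.5,40,0,0,0,1],[0.5,1.5,80,0,0,0,1],[0.5,1.5,120,0,0,0,1],[0.5,1.5,160,0,0,0,1],[0.5,1.5,195,0,0,0,1],[0.5,1.5,225,0,0,0,1],[0.5,1.5,245,0,0,0,1],[0.5,1.5,245,0,0,0,1],[0.5,1.5,245,0,0,0,1],[0.5,1.5,245,0,0,0,0],[0.5,1.5,245,0,0,0,0],[0.5,1.5,245,0,0,0,0],[0.5,1.5,245,0,0,0,0],[0.5,1.5,245,0,0,0,0],[0.5,1.5,245,0,0,0,0]]'; python3 -c "
from h import *
x,y=ink(-150);st();go((x,y,241,84))"
```

```text
time_s: 23.53
eef_pos: [0.4717, 0.3924, 0.0072]
tcp_rot: [-3.141, -0.003, 0.21]
force: [-0.4, -1.1, 8.3]
gripper_width: 0.0519
grasp_force: 52.5
23.53 [471.7 392.4   7.2] [-180.    -0.2   12. ] [-0.4 -1.1  8.3] 51.9 52.5
shift [ -31.7  473.7 -234.3] turn [  0.1  -0.2 -72. ] rows 13.0
```

```bash
python3 -m crank '[[0,0,-41,0,0,0,0],[0,0,-82,0,0,0,0],[0,0,-123,0,0,0,0],[0,0,-164,0,0,0,0],[0,0,-205,0,0,-7,0],[-2,30,-234,0,0,-14,0],[-4,70,-234,0,0,-21,0],[-7,110,-234,0,0,-28,0],[-10,150,-234,0,0,-35,0],[-12,190,-234,0,0,-42,0],[-15,230,-234,0,0,-49,0],[-18,270,-234,0,0,-56,0],[-20,310,-234,0,0,-63,0],[-23,350,-234,0,0,-70,0],[-26,390,-234,0,0,-72,0],[-29,430,-234,0,0,-72,0],[-32,460,-234,0,0,-72,0],[-32,474,-234,0,0,-72,0],[-32,474,-234,0,0,-72,0],[-32,474,-234,0,0,-72,0]]'; python3 -m crank '[[-32,474,-234,0,0,-72,0]]' >/dev/null;python3 -c "
from h import *
x,y=ink(-150);st();go((x,y,159,84))"
```

```text
time_s: 25.2
eef_pos: [0.5379, -0.0789, 0.2391]
tcp_rot: [-3.141, -0.001, 1.464]
force: [-0.7, 0.1, -3.8]
gripper_width: 0.0517
grasp_force: 55.5
25.28 [565.5 -80.6 250.9] [-178.7   -0.5   91.2] [ 1.8  0.2 -5.2] 51.2 55.4
shift [  2.5 -24.6  92.5] turn [-1.4 -0.4  7.2] rows 3.0
```

My extra row was relative to the new pose and moved the tool a few centimetres. I settle and recompute.

```bash
python3 -m crank '[[0,0,0,0,0,0,0],[0,0,0,0,0,0,0],[0,0,0,0,0,0,0]]' >/dev/null;python3 -c "
from h import *
x,y=ink(-150);st();go((x,y,241,84))"
```

```text
25.53 [574.6 -83.4 257.7] [-180.    -0.    91.2] [ 0.9  0.1 -3.7] 51.7 55.6
shift [  6.3 -35.8  16.7] turn [-0.  -0.   7.2] rows 2.0
```

```bash
python3 -m crank '[[6,-36,17,0,0,7.2,0],[6,-36,17,0,0,7.2,0],[6,-36,17,0,0,7.2,0],[6,-36,17,0,0,7.2,0],[6,-36,17,0,0,7.2,0]]' >/dev/null;python3 -c "
from h import *
x,y=ink(-150);st();go((x,y,159,84))"
```

```text
25.95 [539.8 -79.3 242. ] [179.8   0.   84. ] [ 0.  -0.7 -2.6] 51.3 55.6
shift [ 1.5 -1.5 83. ] turn [0.2 0.  0. ] rows 2.0
```

```bash
python3 -m crank '[[1,0,35,0,0,0,0],[1,0,60,0,0,0,0],[1,0,75,0,0,0,0],[1,0,82,0,0,0,0],[1,0,82,0,0,0,0],[1,0,82,0,0,0,0],[1,0,82,0,0,0,0.8],[1,0,82,0,0,0,0.8],[1,0,82,0,0,0,0.9],[1,0,82,0,0,0,0.9],[1,0,65,0,0,0,0.9],[1,0,40,0,0,0,0.9],[1,0,10,0,0,0,0.9],[45,0,0,0,0,0,0],[85,0,0,0,0,0,0],[100,0,0,0,0,0,0],[100,0,0,0,0,0,0],[100,0,0,0,0,0,0]]'; python3 -c "
from h import *
st();x,y=ink(-250);go((x,y,174,84))
c=r.read_camera('scene')
print(boxes(c,.192))"
```

```text
time_s: 27.45
eef_pos: [0.5495, 0.0206, 0.2411]
tcp_rot: [3.141, 0.0, 1.467]
force: [0.9, -0.5, -0.2]
gripper_width: 0.0159
grasp_force: 0.0
27.45 [549.5  20.6 241.1] [180.    0.   84.1] [ 0.9 -0.5 -0.2] 15.9 0.0
shift [ 1.  -0.5 67.1] turn [0.  0.  0.1] rows 2.0
[([286.0, 262.0], 547, -81, 112, 64, 84), ([98.0, 154.0], -85, -223, 215, 38, 87), ([64.0, 142.0], -188, -264, 146, 132, 90), ([172.0, 42.0], -364, 219, 107, 96, -5), ([155.0, 13.0], -547, 274, 185, 70, -26), ([39.0, 19.0], -881, -60, 333, 231, 42)]
```

The third carton was placed the same way as before (287,262). I push it and then withdraw up and back.

```bash
python3 -m crank '[[0,0,40,0,0,0,0],[0,0,67,0,0,0,0],[0,0,67,0,0,0,0],[-14,0,67,0,0,0,0],[-28,0,67,0,0,0,0],[-42,0,67,0,0,0,0],[-56,0,67,0,0,0,0],[-70,0,67,0,0,0,0],[-84,0,67,0,0,0,0],[-98,0,67,0,0,0,0],[-112,0,67,0,0,0,0],[-126,0,67,0,0,0,0],[-140,0,67,0,0,0,0],[-154,0,67,0,0,0,0],[-168,0,67,0,0,0,0],[-182,0,67,0,0,0,0],[-195,0,67,0,0,0,0],[-206,0,67,0,0,0,0],[-206,0,67,0,0,0,0]]'; python3 -c "
from h import *
st();go((650,178,250,-2))"
```

```text
time_s: 29.08
eef_pos: [0.5277, -0.1871, 0.1737]
tcp_rot: [3.142, 0.001, 1.464]
force: [-0.9, 0.3, 0.2]
gripper_width: -0.0001
grasp_force: 0.0
29.08 [ 527.7 -187.1  173.7] [180.    0.   83.9] [-0.9  0.3  0.2] -0.1 0.0
shift [376.   82.6 -76.6] turn [ 0.   0.  85.9] rows 12.0
```

```bash
python3 -m crank '[[20,0,-40,0,0,0,0],[40,0,-76,0,0,0,0],[75,5,-76,0,0,7,0],[110,15,-76,0,0,14,0],[145,25,-76,0,0,21,0],[180,35,-76,0,0,28,0],[215,45,-76,0,0,35,0],[250,55,-76,0,0,42,0],[285,65,-76,0,0,49,0],[320,72,-76,0,0,56,0],[350,78,-76,0,0,63,0],[376,83,-76,0,0,70,0],[376,83,-76,0,0,77,0],[376,83,-76,0,0,84,0],[376,83,-76,0,0,86,0],[376,83,-76,0,0,86,0],[376,83,-76,0,0,86,0],[376,83,-76,0,0,86,0]]' >/dev/null; python3 -c "
from h import *
st();go((649,180,130,-2),(649,180,115,-2),(605,182,115,-2))
T=r.read_camera('top');zoom(T,360,120,640,260,2.8,'pics/i5.png');print(boxes(T),boxes(r.read_camera('scene'))[:3])"
```

```text
30.58 [649.8 180.5 249.8] [180.    0.   -1.9] [0.7 0.7 0.3] 0.1 0.0
shift [ -0.7   0.5 119.8] turn [0.  0.  0.1] rows 3.0
shift [ -0.7   0.5 134.8] turn [0.  0.  0.1] rows 4.0
shift [-44.8   0.  134.8] turn [0.  0.  0.1] rows 4.0
[([604.0, 205.0], 493, -601, 204, 80, 77)] [([128.0, 383.0], 448, -512, 98, 22, 85), ([25.0, 182.0], -345, -449, 228, 161, 0), ([95.0, 156.0], -247, -210, 252, 46, 86)]
```

View pics/i5.png

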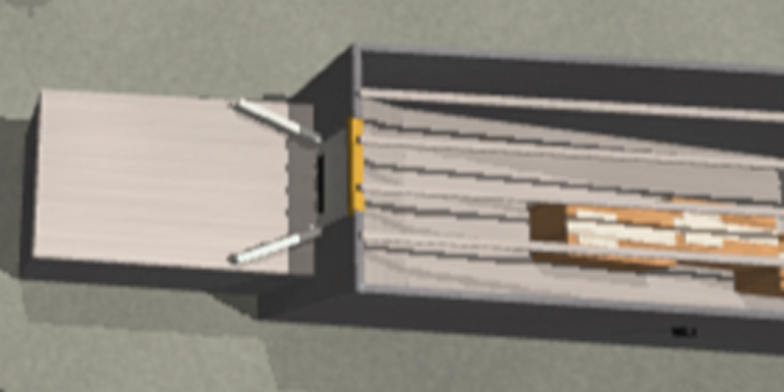

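All three cartons are inside (zoom (530-784, 200-290)) and the flap is shut. Now I roll the wheel back in two strokes.

```bash
python3 -m crank '[[-1,0.5,40,0,0,0,0],[-1,0.5,80,0,0,0,0],[-1,0.5,115,0,0,0,0],[-1,0.5,135,0,0,0,0],[-1,0.5,136,0,0,0,0],[-1,0.5,136,0,0,0,0],[-5,0.5,136,0,0,0,0],[-9,0.5,136,0,0,0,0],[-13,0.5,136,0,0,0,0],[-17,0.5,136,0,0,0,0],[-21,0.5,136,0,0,0,0],[-25,0.5,136,0,0,0,0],[-29,0.5,136,0,0,0,0],[-33,0.5,136,0,0,0,0],[-37,0.5,136,0,0,0,0],[-41,0.5,136,0,0,0,0],[-45,0.5,136,0,0,0,0],[-45,0.5,136,0,0,0,0],[-45,0.5,100,0,0,0,0],[-45,0.5,90,0,0,0,0]]'; python3 -m crank '[[42,0,0,0,0,0,0],[42,0,0,0,0,0,0],[42,0,30,0,0,0,0],[42,0,46,0,0,0,0],[42,0,46,0,0,0,0],[38,0,46,0,0,0,0],[34,0,46,0,0,0,0],[30,0,46,0,0,0,0],[26,0,46,0,0,0,0],[22,0,46,0,0,0,0],[18,0,46,0,0,0,0],[14,0,46,0,0,0,0],[10,0,46,0,0,0,0],[6,0,46,0,0,0,0],[2,0,46,0,0,0,0],[2,0,46,0,0,0,0],[0,0,0,0,0,0,0],[-60,0,-40,0,0,0,0],[-100,0,-80,0,0,0,0],[-120,0,-100,0,0,0,0]]'; python3 -m crank '[[-30,0,-30,0,0,0,0],[-30,0,-30,0,0,0,0],[-30,0,-30,0,0,0,0]]' >/dev/null; python3 -c "
from h import *
st();c=r.read_camera('scene');zoom(c,310,130,430,270,4,'pics/w6.png')"
```

```text
time_s: 32.35
eef_pos: [0.6055, 0.1821, 0.163]
tcp_rot: [-3.14, -0.003, -0.035]
force: [0.4, 0.4, 1.8]
gripper_width: 0.0003
grasp_force: 0.0
time_s: 34.02
eef_pos: [0.5081, 0.1849, 0.2364]
tcp_rot: [3.141, 0.003, -0.035]
force: [-0.4, 0.6, 1.0]
gripper_width: 0.0001
grasp_force: 0.0
34.27 [479.2 186.3 267.9] [-1.8e+02 -1.0e-01 -2.0e+00] [ 0.9  0.7 -0.3] -0.1 0.0
```

View pics/w6.png

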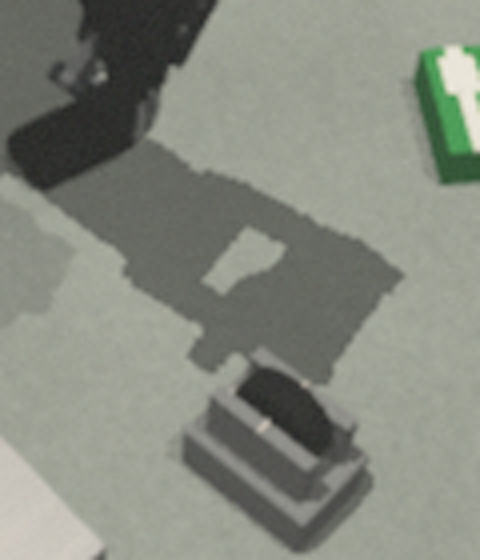

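As at the start, the mark is out of this view, and the mouse and green look-alike are unmoved. I compare the wheel with the first top picture numerically, with the arm out of the way.

```bash
python3 -m crank '[[-20,40,0,0,0,0,0],[-40,80,0,0,0,0,0],[-60,120,0,0,0,0,0],[-80,160,0,0,0,0,0],[-100,200,0,0,0,0,0],[-100,240,0,0,0,0,0],[-100,280,0,0,0,0,0],[-100,310,0,0,0,0,0],[-100,310,0,0,0,0,0],[-100,310,0,0,0,0,0]]' >/dev/null; python3 -c "
from h import *
st();c=r.read_camera('top')['image'];o=cv2.imread('pics/top0.png')[:,:,::-1]
for i in (o,c):
    g=i[155:178,303:311].mean(2).round().astype(int);print(g[:,1:7].mean(1).round())
s=r.read_camera('scene')['image'];q=cv2.imread('pics/scene0.png')[:,:,::-1]
print(np.abs(s[220:250,362:400].astype(int)-q[220:250,362:400]).max(2).max(), np.abs(s[150:180,310:346].astype(int)-q[150:180,310:346]).max(2).mean())"
```

```text
35.15 [ 369.1 -122.3  264.8] [-179.9    0.2   -2.3] [-0.4 -0.  -0.5] -0.1 0.0
[ 32.  34.  42.  46.  43.  51.  48.  40.  39.  33.  29.  28.  27.  26.
  24.  21.  46. 126. 137.  81.  64.  98. 124.]
[ 32.  34.  42.  51.  44.  46.  47.  38.  37.  34.  28.  26.  26.  25.
  22.  20.  43. 129. 143.  84.  63.  96. 122.]
14 20.947222222222223
```

```bash
python3 -c "
from h import *
c=r.read_camera('scene')['image'];o=cv2.imread('pics/scene0.png')[:,:,::-1]
for i in (o,c):
    m=(i[145:182,306:350].max(2)<48);y,x=np.nonzero(m);print(m.sum(),x.mean(),y.mean())
print(r.sign_off())"
```

```text
0 nan nan
27 22.62962962962963 18.77777777777778
the job is handed in; nothing more can be done
None<string>:5: RuntimeWarning: Mean of empty slice.
  ret = ret.dtype.type(ret / rcount)
```

The job is handed in: I rolled the wheel to its mark (about 1.38 rad measured, target 1.40), put all three cartons found inside with the flap shut, and rolled the wheel back to how it first looked, at its stop; the mouse looked unmoved, but my last numeric check of it was inconclusive.

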